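# Prop out the phone stand's leg and set the phone on it

### The arm

A 6-joint arm with a two-finger parallel gripper is mounted at the origin on a cart in front of the work surface, level with it; the furniture and walls round the work are solid. World frame = base frame: x ahead of the robot, y to its left, z up, the work surface at z = 0. Lengths are in m, angles in rad, forces in N, time in s.
With the tool pointing down it reaches from about 0.35 to 0.975 m from the base axis. Payload 7.1 kg.
Tool frame: the origin (TCP) lies at the very end of the fingers, on their centre line; the grasp point (between the pads) lies 19 mm behind it; z points along the fingers, y is the line along which they close (so a half turn about z gives the same grasp; the last joint's range is limited). The gripper opens to 88 mm and grips with 3 to 60 N. Pads are 20 mm wide; open, the fingers measure 115 mm over their backs; the gripper's body (75 mm by 178 mm) begins 61 mm behind the grasp point.
Start: joints at [-1.164, 0.423, 1.63, -0, 1.089, -0.019], TCP at [0.258, -0.569, 0.223] pointing down, gripper open.
Joint ranges: [-3, 3], [-0.9, 2.11], [0.09, 2.58], [-1.31, 4.45], [0.11, 2.69], [-2.54, 2.54]. Speed limits (rad/s): [2.39, 2.39, 3.01, 3.14, 3.14, 3.14].

### API

Orientations are given as a rotation vector (axis times angle).
In Python, from rig import * gives the robot as it stands.
- The arm moves only by the tool send_rows, never from a script. Its argument "series" is a list of rows, each a list of 3 entries, a list of its own where there are three numbers: the shift along the world's x, y, z in m, then the turn about the world's z in degrees, then the opening, from 0 (shut) to 1 (fully open). A call has 1 to 12 rows; each row is the pose to reach, as a shift and turn from the pose commanded when the call began; what a row does not reach only later rows make up. A row lasts 1/10 s, in which the tool goes at most 50 mm and 8.59 degrees, less where a joint would pass 70% of its speed; a pose out of reach is approached as far as the arm can. A call with a gripper value outside its range is refused whole. The fingers move at their own pace and stop on an object; "squeeze" is the grip in N (left out, the last holds). Time passes only in rows, so rows that repeat a pose let the fingers close. It gives the time, the measured TCP pose, the force, the opening and the grip force at its end, in the units of the state.
- observe(): the state, without advancing time (a new reading comes with each control period).
- get_image(name): name is "scene" or "top"; returns a dict with "pixels" (384x512x3 uint8, red, green, blue), "z_map" (384x512 float32, m along the optical axis (not along the pixel's ray), 0 where there is no reading), "fovy" (degrees; the focal length in pixels is half the picture's height over the tangent of half this angle, whatever the lens; pixels are square), "cx", "cy" (the principal point, pixels), "rvec" (rotation vector, rad) and "tvec" (3), from world to camera coordinates, as OpenCV has them. Camera axes: x right, y down, z forward; pixel columns grow to the right and rows downward; lengths in m; the calibration is good to about 2 mm. A picture is of the moment at which its call begins.
- job_done(): hands the job in; it is judged then, once.
The state is a dict: "t": time; "joint_positions": joint angles; "joint_vel": joint speeds; "tau": joint torques, N m; "position": TCP position; "eef_rot": TCP orientation; "ft_force": force on the tool from outside, world axes, zero at the start; "ft_torque": the same for the moment, N m; "finger_gap": finger opening in m; "grasp_force": force on a finger pad.
Only numpy, scipy, OpenCV 4.12 (cv2) and the standard library are available. Lean on these libraries where they do the work, as an engineer would, in place of code of your own. Each camera call takes 0.05 s, during which the arm holds its last target. There are 200 camera calls.

### The job

Open the phone stand: push its orange prop leg up and over, away from the lip, until it hits the rubber tip of the stop behind it, and press it there firmly but not hard, with about 10 newtons and never over 20, for a second so that it seats. Then lift the phone out of the white charging dock and set it gently upright on the stand, its lower edge behind the two black lip lugs, screen facing the lip side, leaning back centred and square against the leg, and let go. Leave the other things on the table alone.

Things in the scene. Friction and masses are not known exactly. Their poses are not given: they have to be found in the camera images.
- stand: Weighted grey base, fixed to the table, 150 (x) x 100 (y) x 12 mm; origin: centre of its underside, z up, -x is its front (lip side), yaw varies. Two black lip lugs on its top: x from -19 to -12 mm, y from 21 to 37 mm on either side, tops at z = 25 mm. The leg's hinge axis runs along y at x = 20, z = 20 mm, between two small metal ears.
- seat (a point): On the base's top (stand x = -5.5, y = 0, z = 12 mm): where the middle of the phone's lower edge belongs, close behind the lip lugs; it may stand some millimetres further back.
- leg: Orange prop leg, a plate 85 long, 34 wide (y), 6 mm thick; origin on its hinge axis, y = the stand's y; the plate runs 85 mm along its own -x. Axes as the stand's when flat to the front (angle 0); turns about +y, tip up and over to the back. Starts 49 to 68 degrees up. Friction hinge: stays put, needs about 0.2 N m (2.5 N at the end); the stop halts it dead 6 to 23 degrees past upright.
- leg_tip (a point): Middle of the leg's free end, 85 mm from the hinge axis, in the middle of the 6 mm thickness.
- stop: Rigid stop on the base behind the leg: steel cross bar along y on two posts (y = -30, +30 mm), through its middle a brass set screw along x with a black rubber tip (10 mm across) towards the leg. The tip stands out 8 to 18 mm from the bar, different each time and not measured: find it by feel. Origin 50 mm below the bar's middle, axes as the stand's, about 50 mm behind the stand's origin.
- stop_bar (a point): Middle of the stop's cross bar, on its axis (bar radius 4 mm), 62 mm above the table, at the height of the set screw's axis.
- phone: Smartphone 72 wide (y) x 148 tall (z) x 9 mm thick (x), dark metal, about 170 g (120 to 220). Origin: middle of its lower edge, z up along the phone, -x is the screen side (coloured icons), +x the back (camera). At the start it stands upright in the dock's slot, screen to the dock's -x.
- phone_top (a point): Middle of the phone's upper edge, 148 mm above its origin.
- phone_front (a point): A point in the air 30 mm in front of the middle of the phone's screen (phone x = -30, z = 74 mm).
- dock: White charging dock fixed to the table, 70 (x) x 95 (y) mm foot; origin: centre of its underside, yaw varies. Upright slot along y, 12 mm wide, floor at z = 8 mm, cheeks up to z = 35 mm: lift the phone straight up at least 27 mm to clear it.
- tape_clear: tan roll of tape lying flat, 100 mm across, 19 mm high; bystander, origin under its centre
- usb_hub: white USB hub, 86x30x16 mm, lying flat; bystander, origin under its centre
- marker_3: grey felt marker with blue cap, 131x16x18 mm, lying; bystander, origin under its centre
- cap_k: cream bottle cap, 47 mm across, 23 mm high; bystander, origin under its centre
- screwdriver_1: red screwdriver, 197x24x27 mm, lying; bystander, origin under its centre
There are look-alikes about, which are no part of the job. There is more than one size of the stand; the one meant has the size given above.

How it is judged:
On the way, in this order (a step that is already met when the one before it is completed fails the run):
1. the leg is out and pressed against the stop with more than 5 N, for at least 0.4 s (contact force between leg and stop above 5 N), for 0.4 s.
2. the phone is lifted clear of the dock (its lower edge above 45 mm) (height (world z) of phone above 0.045 m), for 0.1 s.
At the end, for the whole second after the job is handed in: The leg is out against the stop; the phone stands on the stand's base behind the lip lugs (lower edge centred to 15 mm, square to 10 degrees), screen to the lip side, leaning back 11 to 37 degrees on the leg, at rest and released (contact force between leg and stop above 0.1 N and contact force between phone and leg above 0.1 N and x of phone in the frame of stand between -0.016 and 0.012 m and y of phone in the frame of stand between -0.015 and 0.015 m and z of phone in the frame of stand between 0.007 and 0.02 m and angle between phone's own z axis and vertical between 0.2 and 0.65 rad and angle between the y axis of phone and the y axis of stand, either way round below 0.17 rad and x of phone_front in the frame of stand below 0.015 m and linear speed of phone below 0.02 m/s); the robot touches nothing.
It fails at once if the leg is pushed with over 20 N (contact force between the fingers and leg above 20 N).
It fails at once if the stop is pushed by the robot with over 20 N (contact force between the arm and stop above 20 N).
It fails at once if the phone is set down or knocked hard on the stand (over 30 N) (contact force between phone and stand above 30 N).
It fails at once if the phone is laid down or falls (angle between phone's own z axis and vertical above 0.9 rad).
It fails at once if a bystander is pushed more than 30 mm (distance of any of tape_clear, usb_hub, marker_3, cap_k, screwdriver_1 from where it was at the start of the episode above 0.03 m).
It also fails if it takes over 64 s, if anything falls off the work surface, if the arm or the gripper's body presses on something with over 40 N, if the wrist force passes 120 N, or if a joint passes its speed limit or range.

## Working session

There is one attempt and no reset: what is moved stays moved. The work goes in short steps, Python scripts to look and compute and a tool call to move; the robot and the scene stay as the last step left them, time stands still between calls to the robot, and variables do not carry over. Pictures are saved under pics/ and viewed, at most 10 in all, crops included, and the job is handed in when it is done.

Besides the shell and the picture viewer there is one more tool, called as a command line: name --argument value ..., lists and objects as JSON in quotes. send_rows: Moves the arm, as the interface text tells. Its arguments: {"type":"object","properties":{"series":{"type":"array","items":{"type":"array"}},"squeeze":{"type":"number"}},"required":["series"]}

```bash
mkdir -p pics; cat > h.py <<'E'
from rig import *
import numpy as np, cv2
def K(im):
    h=im["pixels"].shape[0]; f=h/2/np.tan(np.radians(im["fovy"])/2)
    return f,im["cx"],im["cy"]
def cloud(im):
    f,cx,cy=K(im); z=im["z_map"]; v,u=np.mgrid[:z.shape[0],:z.shape[1]]
    P=np.dstack([(u-cx)/f*z,(v-cy)/f*z,z]); R=cv2.Rodrigues(np.array(im["rvec"],float))[0]
    W=(P-np.array(im["tvec"]).ravel())@R
    W[z==0]=np.nan
    return W
def save(im,name):cv2.imwrite("pics/"+name,im["pixels"][:,:,::-1])
E
python3 - <<'E'
from h import *
a=get_image("scene");b=get_image("top")
np.save("scene.npy",a,allow_pickle=True);np.save("top.npy",b,allow_pickle=True)
for n,i in(("scene",a),("top",b)):
    cv2.imwrite(f"pics/{n}.png",cv2.resize(i["pixels"][:,:,::-1],(800,600),interpolation=cv2.INTER_CUBIC))
    R=cv2.Rodrigues(np.array(i["rvec"],float))[0]; print(n,i["fovy"],i["cx"],i["cy"],-R.T@np.array(i["tvec"]).ravel(),R[2])
s=observe();print(s)
E
```

```text
scene 50.00630927914977 257.2637232717777 192.64359333318635 [-0.00910886  0.66501754  0.67156409] [ 0.53888203 -0.66934987 -0.5114459 ]
top 57.97593287089684 254.54950998770295 196.66292547036548 [ 0.38508119 -0.02129959  1.23386232] [ 0.12175493  0.01830899 -0.99239131]
{'t': 0.1, 'joint_positions': array([-1.16401986e+00,  4.23757801e-01,  1.63061606e+00,  1.80686712e-05,
        1.08860603e+00, -1.90241727e-02]), 'joint_vel': array([ 0.00075358, -0.00299965, -0.00145115,  0.00186205, -0.00022676,
        0.00024237]), 'tau': array([ 2.08568730e-03, -5.45615280e+01, -2.74326020e+01,  6.46337285e-02,
        1.87902083e-02, -3.10735757e-06]), 'position': array([ 0.25796895, -0.5687185 ,  0.22198259]), 'eef_rot': array([-3.06933164e+00, -6.63503608e-01,  3.94990969e-04]), 'ft_force': array([ 0.47588093, -0.28326065, -0.3242134 ]), 'ft_torque': array([ 0.01792962, -0.00435569, -0.04783156]), 'grasp_force': 0.0, 'finger_gap': 0.08797703336119286}
```

View pics/scene.png

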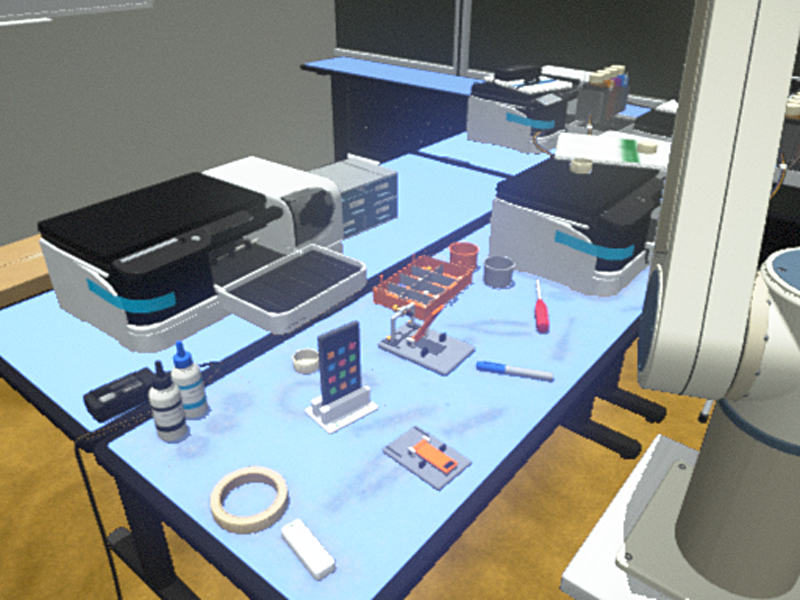

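View pics/top.png

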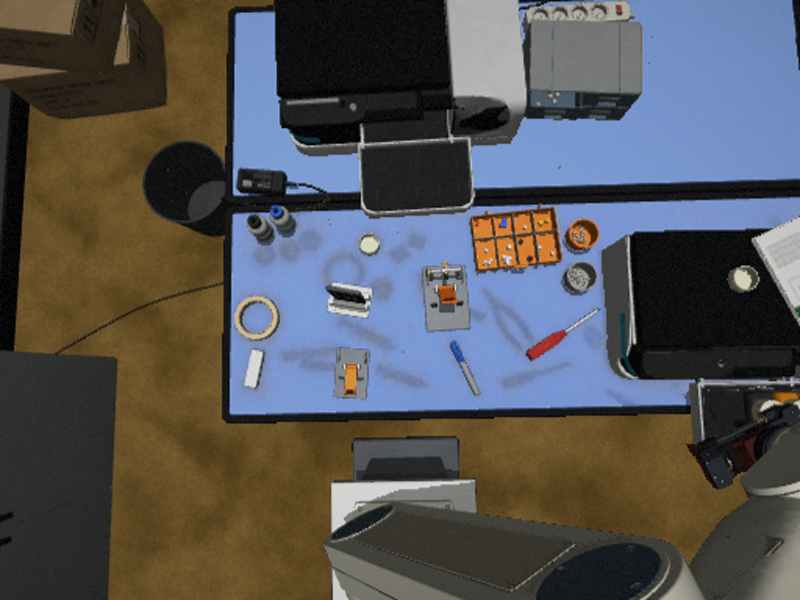

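Candidates for the stand: A at scene (425,345)/top (445,297), the larger one with a stop bar behind the raised leg; B at scene (427,455)/top (351,373), smaller, its leg nearly flat and no stop. A fits. I'll measure sizes and confirm with a crop.

```bash
cat > m.py <<'E'
from h import *
def rect(W,m,name):
    p=W[m]; p=p[~np.isnan(p[:,0])]
    r=cv2.minAreaRect((p[:,:2]*1000).astype(np.float32)); print(name,len(p),"c",np.round(r[0],1),"size",np.round(r[1],1),"ang",round(r[2],1),"z",np.round(np.percentile(p[:,2],[5,50,95])*1000,1))
    return p
def box(shape,x0,y0,x1,y1):
    m=np.zeros(shape,bool); m[int(y0*.64):int(y1*.64),int(x0*.64):int(x1*.64)]=1; return m
E
python3 - <<'E'
from m import *
a=np.load("scene.npy",allow_pickle=True).item();b=np.load("top.npy",allow_pickle=True).item()
for n,im,bs in(("top",b,dict(A=(410,250,485,340),B=(325,340,378,405),D=(315,275,385,325))),("scene",a,dict(A=(370,295,485,380),B=(375,420,478,492),D=(300,315,382,435)))):
    W=cloud(im); hsv=cv2.cvtColor(im["pixels"],cv2.COLOR_RGB2HSV); s=hsv[...,1];h=hsv[...,0];v=hsv[...,2]; z=W[...,2]
    sh=z.shape
    print(n,"table z",np.nanmedian(z[int(330*.64),int(400*.64)-5:int(400*.64)+5]))
    for k in"AB":
        m=box(sh,*bs[k]); rect(W,m&(s<90)&(z>.005)&(z<.018),n+k+" base")
        org=m&(s>150)&(h<15)&(v>120)&(z>.015)
        if k=="A" and n=="scene": org&=cloud(im)[...,0]<9
        p=rect(W,org,n+k+" orange")
        rect(W,m&(s<90)&(z>.05)&(z<.08),n+k+" high grey") if k=="A" else 0
    m=box(sh,*bs["D"]); rect(W,m&(z>.045)&(z<.20),n+" phone");rect(W,m&(z>.135)&(z<.20),n+" phone top part");rect(W,m&(z>.003)&(z<.04)&(s<60)&(v>150),n+" dock")
    if n=="scene": c1=im["pixels"][185:245,180:315]
    else: c2=im["pixels"][155:262,200:320]
r=lambda c,w,h:cv2.resize(c,(w,h),interpolation=cv2.INTER_CUBIC)
cv2.imwrite("pics/crop1.png",np.vstack([r(c1,600,267),r(c2,371,330) if 0 else cv2.copyMakeBorder(r(c2,371,330),0,0,0,229,0)])[:,:,::-1])
E
```

```text
top table z 0.0017285585128328776
topA base 932 c [ 561.1 -123.2] size [144.1 159.5] ang 89.7 z [ 8.2 12.5 16.3]
topA orange 95 c [ 590.1 -127.2] size [ 49.3 127.4] ang 61.2 z [25.7 58.3 94.8]
topA high grey 68 c [ 608.6 -105.5] size [35.3 59.7] ang 29.6 z [61.3 66.2 71.1]
topB base 503 c [400.8 117.9] size [102.9 129.7] ang 88.9 z [ 5.8  9.5 14.1]
topB orange 18 c [374.7 111.3] size [24.4 63.1] ang 85.4 z [15.5 17.5 20.6]
top phone 156 c [556.5 109.7] size [70.8 10.9] ang 78.9 z [ 60.  143.7 158.7]
top phone top part 86 c [556.5 109.8] size [70.8 10.8] ang 78.7 z [140.3 154.8 159.6]
top dock 201 c [554.7 100.7] size [116.   69.7] ang 79.3 z [ 5.   8.9 36.9]
scene table z 0.014341932866726637
sceneA base 1223 c [ 582.3 -151.5] size [231.  282.9] ang 40.4 z [ 5.3 13.2 16.1]
sceneA orange 6 c [ 534.4 -105.3] size [23.6  2.5] ang 86.3 z [94.3 95.5 96. ]
sceneA high grey 99 c [ 586.7 -110.9] size [79.2 63.1] ang 22.5 z [52.7 65.4 71.9]
sceneB base 959 c [395.6 104.6] size [147.6 144.4] ang 40.9 z [ 5.4 10.2 12.8]
sceneB orange 8 c [362. 115.] size [15.7 10.7] ang 89.4 z [16.6 17.9 21.5]
scene phone 1142 c [639.   53.9] size [ 67.6 239.6] ang 55.6 z [ 50.3 104.3 156.3]
scene phone top part 275 c [554.8 113.1] size [70.8 10.6] ang 78.4 z [137.  149.7 158.2]
scene dock 927 c [637.6  27.4] size [143.2 340.2] ang 46.8 z [ 4.7 14.7 36.8]
```

View pics/crop1.png

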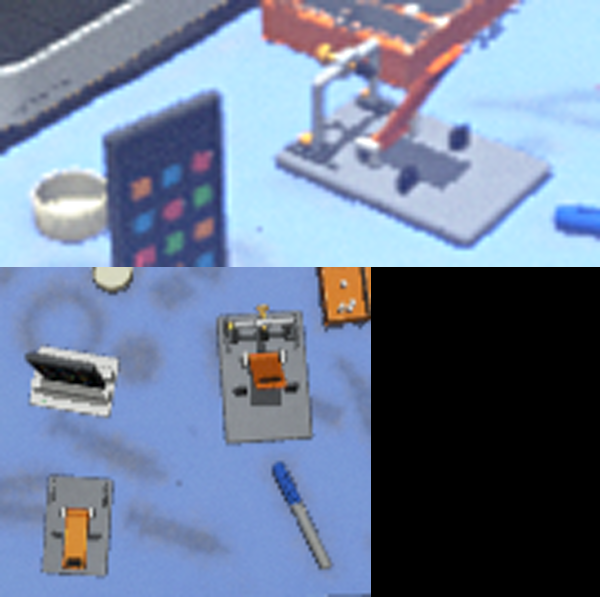

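The crop confirms it: stand A has the stop bar, brass screw and raised leg, with the cream cap and phone beside it. B is smaller and has no stop. Next I refine A's pose by ray casting.

```bash
cat >> h.py <<'E'
def ray(im,uv,z):
    f,cx,cy=K(im); R=cv2.Rodrigues(np.array(im["rvec"],float))[0]; c=-R.T@np.array(im["tvec"]).ravel()
    uv=np.atleast_2d(uv).astype(float); d=np.c_[(uv[:,0]-cx)/f,(uv[:,1]-cy)/f,np.ones(len(uv))]@R
    return c+d*((z-c[2])/d[:,2])[:,None]
E
python3 - <<'E'
from m import *
a=np.load("scene.npy",allow_pickle=True).item();b=np.load("top.npy",allow_pickle=True).item()
for n,im,bx in(("top",b,(410,250,485,340)),("scene",a,(370,300,485,380))):
    W=cloud(im);hsv=cv2.cvtColor(im["pixels"],cv2.COLOR_RGB2HSV);h,s,v=cv2.split(hsv);m=box(s.shape,*bx)
    # not table-blue: everything grey/black/orange on base
    g=(m&~((h>95)&(h<125)&(s>75))&(W[...,2]>.004)&(W[...,2]<.022)).astype(np.uint8)
    g=cv2.morphologyEx(g,cv2.MORPH_OPEN,np.ones((3,3)))
    nn,l,st,_=cv2.connectedComponentsWithStats(g); k=1+st[1:,4].argmax()
    c=max(cv2.findContours((l==k).astype(np.uint8),cv2.RETR_EXTERNAL,cv2.CHAIN_APPROX_NONE)[0],key=cv2.contourArea)[:,0]
    p=ray(im,c,.012)[:,:2]*1000
    r=cv2.minAreaRect(p.astype(np.float32));print(n,"base",np.round(r[0],1),np.round(r[1],1),round(r[2],1), st[k])
    bk=m&(v<70)&(W[...,2]>.014)&(W[...,2]<.035); print("black lugs",np.round(W[bk]*1000)[:14].tolist())
    if n=="top":
        o=m&(s>150)&((h<15)|(h>172))&(v>90); P=W[o]*1000
        print("orange", np.round(P[np.argsort(-P[:,2])][:14]).tolist()); print("low",np.round(P[np.argsort(P[:,2])][:6]).tolist())
    gr=m&(s<70)&(W[...,2]>.058)&(W[...,2]<.075); print("bar",np.round(np.nanmedian(W[gr],0)*1000,1),cv2.minAreaRect((W[gr][:,:2]*1000).astype(np.float32)))
W=cloud(b);z=W[...,2];q=(W[...,1]<-.25)&(W[...,1]>-.75)&(W[...,0]>.2)&(W[...,0]<.8)&(z>.1); print("printer min/max",np.nanpercentile(W[q],[2,98],axis=0))
E
```

```text
top base [ 555.  -107.3] [147.   99.2] 2.7 [270 170  31  42 886]
black lugs [[650.0, -177.0, 22.0], [648.0, -178.0, 14.0], [644.0, -178.0, 17.0], [624.0, -180.0, 25.0], [622.0, -181.0, 15.0], [618.0, -180.0, 20.0], [612.0, -130.0, 17.0], [609.0, -132.0, 35.0], [609.0, -134.0, 16.0], [608.0, -137.0, 20.0], [605.0, -73.0, 27.0], [605.0, -76.0, 28.0], [605.0, -130.0, 17.0], [605.0, -134.0, 17.0]]
orange [[537.0, -115.0, 97.0], [537.0, -108.0, 97.0], [538.0, -95.0, 96.0], [534.0, -101.0, 95.0], [535.0, -98.0, 95.0], [534.0, -124.0, 95.0], [534.0, -115.0, 94.0], [535.0, -108.0, 94.0], [534.0, -121.0, 94.0], [538.0, -121.0, 94.0], [538.0, -118.0, 93.0], [538.0, -111.0, 93.0], [534.0, -118.0, 93.0], [535.0, -111.0, 92.0]]
low [[663.0, -185.0, -5.0], [662.0, -199.0, -2.0], [654.0, -198.0, -1.0], [655.0, -188.0, -0.0], [654.0, -191.0, 0.0], [658.0, -184.0, 0.0]]
bar [ 607.5 -105.3   66.2] ((608.6393432617188, -105.5484619140625), (35.30229187011719, 59.66484451293945), 29.60870933532715)
scene base [ 555.6 -104.9] [148.8 102.4] 3.2 [243 207  60  32 708]
black lugs []
bar [ 606.8 -100.9   66.6] ((606.1067504882812, -101.75667572021484), (63.06195831298828, 30.557209014892578), 70.51142883300781)
printer min/max [[ 0.20320562 -0.74024514  0.12283089]
 [ 0.64225928 -0.29146621  0.75588871]]
```

send_rows --series '[[[0,0,0.05],0,0],[[0,0.03,0.09],-3,0],[[0.02,0.07,0.11],-6,0],[[0.04,0.11,0.11],-10,0],[[0.06,0.15,0.11],-14,0],[[0.08,0.2,0.11],-18,0],[[0.1,0.24,0.11],-21,0],[[0.12,0.29,0.11],-21,0],[[0.15,0.34,0.11],-21,0],[[0.17,0.39,0.1],-21,0],[[0.19,0.43,0.08],-21,0],[[0.21,0.46,0.05],-21,0]]' --squeeze 5

```text
t: 1.3
position: [0.4647, -0.115, 0.28]
eef_rot: [3.139, 0.094, 0.006]
ft_force: [1.1, -0.2, -0.3]
finger_gap: 0.0006
grasp_force: 0.0
```

send_rows --series '[[[0,0,-0.05],0,0],[[0,0,-0.1],0,0],[[0,0,-0.15],0,0],[[0,0,-0.186],0,0],[[0.02,0,-0.186],0,0],[[0.035,0,-0.186],0,0],[[0.04,0,-0.186],0,0],[[0.04,0,-0.186],0,0],[[0.04,0,-0.186],0,0]]'

```text
t: 2.2
position: [0.5026, -0.1169, 0.0932]
eef_rot: [-3.14, -0.093, 0.001]
ft_force: [0.2, 0.2, -0.2]
finger_gap: 0.0006
grasp_force: 0.0
```

send_rows --series '[[[0.004,0.007,-0.004],0,0],[[0.01,0.007,-0.005],0,0],[[0.015,0.007,-0.005],0,0],[[0.02,0.007,-0.005],0,0],[[0.025,0.007,-0.005],0,0],[[0.03,0.007,-0.005],0,0],[[0.035,0.007,-0.005],0,0],[[0.04,0.007,-0.005],0,0]]'

```text
t: 3.0
position: [0.5436, -0.1101, 0.0882]
eef_rot: [-3.14, -0.093, 0.0]
ft_force: [-3.4, -0.4, 3.0]
finger_gap: 0.0006
grasp_force: 1.7
```

send_rows --series '[[[0.004,0,0],0,0],[[0.008,0,0],0,0],[[0.012,0,0],0,0],[[0.016,0,0],0,0],[[0.018,0,0],0,0]]'

```text
t: 3.5
position: [0.5618, -0.11, 0.0882]
eef_rot: [-3.14, -0.093, -0.0]
ft_force: [-3.3, 0.6, 2.2]
finger_gap: 0.0004
grasp_force: 1.5
```

send_rows --series '[[[0.001,0,0],0,0],[[0.002,0,0],0,0],[[0.003,0,0],0,0]]'

```text
t: 3.8
position: [0.5642, -0.11, 0.0881]
eef_rot: [-3.14, -0.093, 0.0]
ft_force: [-3.8, 0.1, 2.8]
finger_gap: 0.0009
grasp_force: 1.5
```

send_rows --series '[[[0.001,0,0],0,0],[[0.002,0,0],0,0]]'

```text
t: 4.0
position: [0.5663, -0.1099, 0.0881]
eef_rot: [-3.14, -0.093, 0.0]
ft_force: [-2.4, 1.9, 1.2]
finger_gap: 0.0004
grasp_force: 1.5
```

send_rows --series '[[[0.0005,0,0],0,0],[[0.001,0,0],0,0],[[0.0015,0,0],0,0],[[0.002,0,0],0,0]]'

```text
t: 4.4
position: [0.5682, -0.1099, 0.088]
eef_rot: [-3.14, -0.093, 0.001]
ft_force: [-2.6, 1.8, 0.1]
finger_gap: 0.0004
grasp_force: 1.5
```

send_rows --series '[[[0.0005,0,0],0,0],[[0.001,0,0],0,0],[[0.0015,0,0],0,0]]'

```text
t: 4.7
position: [0.5697, -0.11, 0.088]
eef_rot: [-3.14, -0.093, 0.001]
ft_force: [-2.0, 2.3, -0.6]
finger_gap: 0.0007
grasp_force: 1.4
```

send_rows --series '[[[0.0005,0,0],0,0],[[0.001,0,0],0,0],[[0.0015,0,0],0,0]]'

```text
t: 5.0
position: [0.5712, -0.1101, 0.088]
eef_rot: [-3.14, -0.093, 0.001]
ft_force: [-1.9, 1.8, -1.3]
finger_gap: 0.0007
grasp_force: 1.4
```

send_rows --series '[[[0.0005,0,0],0,0],[[0.001,0,0],0,0],[[0.0015,0,0],0,0]]'

```text
t: 5.3
position: [0.5728, -0.1102, 0.0881]
eef_rot: [3.14, 0.093, -0.0]
ft_force: [-3.1, 1.3, -2.5]
finger_gap: 0.0007
grasp_force: 1.4
```

send_rows --series '[[[0.0005,0,0],0,0],[[0.001,0,0],0,0],[[0.0015,0,0],0,0]]'

```text
t: 5.6
position: [0.5744, -0.1101, 0.0882]
eef_rot: [3.14, 0.093, 0.0]
ft_force: [-3.4, -0.5, -1.5]
finger_gap: 0.0007
grasp_force: 1.4
```

send_rows --series '[[[0.0005,0,0],0,0],[[0.001,0,0],0,0],[[0.0015,0,0],0,0]]'

```text
t: 5.9
position: [0.5758, -0.1101, 0.0881]
eef_rot: [3.14, 0.093, -0.0]
ft_force: [-4.1, 0.0, -2.2]
finger_gap: 0.0007
grasp_force: 1.7
```

send_rows --series '[[[0.0005,0,0],0,0],[[0.001,0,0],0,0],[[0.001,0,0],0,0]]'

```text
t: 6.2
position: [0.5762, -0.1101, 0.088]
eef_rot: [-3.14, -0.093, 0.002]
ft_force: [-6.2, -0.7, 0.1]
finger_gap: 0.0004
grasp_force: 2.6
```

send_rows --series '[[[0.0005,0,0],0,0],[[0.0005,0,0],0,0]]'

```text
t: 6.4
position: [0.5763, -0.11, 0.088]
eef_rot: [-3.14, -0.093, 0.003]
ft_force: [-6.6, -0.3, -0.3]
finger_gap: 0.0002
grasp_force: 3.2
```

send_rows --series '[[[0.0005,0,0],0,0],[[0.001,0,0],0,0],[[0.001,0,0],0,0]]'

```text
t: 6.7
position: [0.5766, -0.11, 0.0879]
eef_rot: [-3.14, -0.093, 0.006]
ft_force: [-9.6, -1.4, 1.7]
finger_gap: 0.0006
grasp_force: 4.4
```

send_rows --series '[[[0.0003,0,0],0,0],[[0.0003,0,0],0,0],[[0.0003,0,0],0,0],[[0.0003,0,0],0,0],[[0.0003,0,0],0,0],[[0.0003,0,0],0,0],[[0.0003,0,0],0,0],[[0.0003,0,0],0,0],[[0.0003,0,0],0,0],[[0.0003,0,0],0,0],[[0.0003,0,0],0,0],[[0.0003,0,0],0,0]]'

```text
t: 7.9
position: [0.5767, -0.11, 0.0879]
eef_rot: [-3.14, -0.093, 0.006]
ft_force: [-10.2, -1.7, 2.4]
finger_gap: 0.0001
grasp_force: 4.8
```

send_rows --series '[[[-0.03,0,0],0,0],[[-0.07,0,0],0,0],[[-0.09,0,0.04],0,0.5],[[-0.09,0.02,0.09],0,1],[[-0.09,0.04,0.14],-3,1],[[-0.08,0.07,0.18],-6,1],[[-0.07,0.11,0.2],-10,1],[[-0.06,0.15,0.2],-14,1],[[-0.04,0.19,0.2],-14.7,1],[[-0.02,0.22,0.2],-14.7,1],[[-0.02,0.22,0.2],-14.7,1],[[-0.02,0.22,0.2],-14.7,1]]'

```text
t: 9.1
position: [0.5594, 0.1106, 0.2885]
eef_rot: [-3.126, 0.307, -0.003]
ft_force: [-0.3, -0.7, 0.0]
finger_gap: 0.077
grasp_force: 0.0
```

```bash
cat > leg.py <<'E'
from m import *
import sys
a=get_image("scene");b=get_image("top");tag=sys.argv[1]
r=lambda c,w,h:cv2.resize(c,(w,h),interpolation=cv2.INTER_CUBIC)
cv2.imwrite(f"pics/{tag}.png",np.vstack([r(a["pixels"][180:285,170:320],700,490-190),r(b["pixels"][140:260,180:460],700,300)])[:,:,::-1])
for n,im,bx in(("top",b,(410,245,485,340)),("scene",a,(370,295,485,380))):
    W=cloud(im);h,s,v=cv2.split(cv2.cvtColor(im["pixels"],cv2.COLOR_RGB2HSV));m=box(s.shape,*bx)
    o=m&(s>150)&((h<15)|(h>172))&(v>90)&(np.abs(W[...,1]+.107)<.03)&(W[...,0]<.64);P=W[o]*1000
    P=P[np.argsort(-P[:,2])];print(n,len(P),np.round(P[:40:3]).tolist())
print(observe()["position"])
E
python3 leg.py after_leg
```

```text
top 30 [[590.0, -96.0, 104.0], [596.0, -119.0, 103.0], [590.0, -106.0, 102.0], [594.0, -116.0, 100.0], [584.0, -121.0, 76.0], [575.0, -107.0, 29.0], [576.0, -100.0, 26.0], [572.0, -107.0, 25.0], [576.0, -114.0, 24.0], [573.0, -122.0, 19.0]]
scene 8 [[590.0, -91.0, 106.0], [571.0, -91.0, 29.0], [572.0, -96.0, 26.0]]
[0.55855042 0.10924063 0.28836538]
```

View pics/after_leg.png

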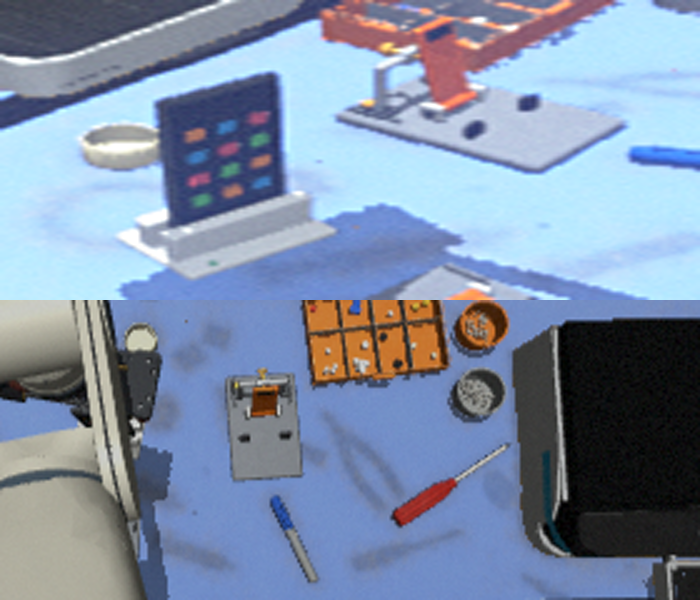

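The leg now stands just past upright against the stop (crop (445,80)), tip about 12° past vertical, so the phone should lean about 22°. Next is the phone.

send_rows --series '[[[-0.003,0.001,-0.04],0,1],[[-0.003,0.001,-0.08],0,1],[[-0.003,0.001,-0.1],0,1],[[-0.003,0.001,-0.13],0,1],[[-0.003,0.001,-0.16],0,1],[[-0.003,0.001,-0.18],0,1],[[-0.003,0.001,-0.186],0,1],[[-0.003,0.001,-0.186],0,1]]'

```text
t: 10.0
position: [0.5552, 0.11, 0.1019]
eef_rot: [3.126, -0.311, -0.002]
ft_force: [0.8, -0.3, 0.2]
finger_gap: 0.0878
grasp_force: 0.0
```

send_rows --series '[[[0,0,0],0,0.7],[[0,0,0],0,0.7],[[0,0,0],0,0.7],[[0,0,0],0,0.7],[[0,0,0],0,0.7],[[0,0,0],0,0.7]]' --squeeze 12

```text
t: 10.6
position: [0.5565, 0.1108, 0.1033]
eef_rot: [-3.126, 0.309, -0.003]
ft_force: [-0.8, -2.8, 6.4]
finger_gap: 0.0718
grasp_force: 12.0
```

send_rows --series '[[[0,0,0.005],0,0.7],[[0,0,0.015],0,0.7],[[0,0,0.03],0,0.7],[[0,0,0.045],0,0.7],[[0,0,0.06],0,0.7],[[0,0,0.075],0,0.7],[[0,0,0.09],0,0.7],[[0,0,0.09],0,0.7],[[0,0,0.09],0,0.7]]'

```text
t: 11.5
position: [0.5558, 0.111, 0.1929]
eef_rot: [-3.126, 0.309, -0.002]
ft_force: [0.3, -0.2, -0.6]
finger_gap: 0.0721
grasp_force: 12.0
```

```bash
cat > ph.py <<'E'
from m import *
import sys
# phone pose seen by scene camera: dark/icons points in front of the tool
a=get_image("scene");W=cloud(a)
x0,y0=map(float,sys.argv[2:4]); s=observe();print(s["position"],s["ft_force"],s["finger_gap"])
r=(np.abs(W[...,0]-x0)<.07)&(np.abs(W[...,1]-y0)<.06)&(W[...,2]>.03)&(W[...,2]<float(sys.argv[4]))
h,sv,v=cv2.split(cv2.cvtColor(a["pixels"],cv2.COLOR_RGB2HSV)); r&=(v<90)
r=cv2.erode(r.astype(np.uint8),np.ones((3,3)))>0
P=W[r]; c=P.mean(0); 
for _ in range(3):
    u,ss,vt=np.linalg.svd(P-P.mean(0),full_matrices=False); n=vt[2]; d=(P-P.mean(0))@n; P=P[np.abs(d)<.006]
n=n if n[0]<0 else -n
print(len(P),"screen centroid",np.round(P.mean(0)*1000),"normal",np.round(n,3),"yaw",np.degrees(np.arctan2(-n[1],-n[0])),"lean",np.degrees(np.arcsin(n[2])),"z range",np.percentile(P[:,2],[1,99])*1000)
vv,uu=np.where(r);v0,v1,u0,u1=vv.min()-15,vv.max()+40,uu.min()-30,uu.max()+60
cr=a["pixels"][max(v0,0):v1,max(u0,0):u1]; k=min(800/cr.shape[1],600/cr.shape[0])
cv2.imwrite(f"pics/{sys.argv[1]}.png",cv2.resize(cr,None,fx=k,fy=k,interpolation=cv2.INTER_CUBIC)[:,:,::-1])
E
python3 ph.py lift .556 .111 .19
```

```text
[0.55532499 0.1109272  0.19216035] [ 0.58554348 -0.20528424 -0.8603683 ] 0.07211468160391328ph.py:9: RuntimeWarning: Mean of empty slice.
  P=W[r]; c=P.mean(0);
  ret = um.true_divide(
ph.py:11: RuntimeWarning: Mean of empty slice.
  u,ss,vt=np.linalg.svd(P-P.mean(0),full_matrices=False); n=vt[2]; d=(P-P.mean(0))@n; P=P[np.abs(d)<.006]
Traceback (most recent call last):
  File "ph.py", line 11, in <module>
    u,ss,vt=np.linalg.svd(P-P.mean(0),full_matrices=False); n=vt[2]; d=(P-P.mean(0))@n; P=P[np.abs(d)<.006]
                                                              ~~^^^
IndexError: index 2 is out of bounds for axis 0 with size 0
```

```bash
python3 - <<'E'
from m import *
a=get_image("scene");cv2.imwrite("pics/lift.png",cv2.resize(a["pixels"][100:292,130:386][:,:,::-1],(800,600),interpolation=cv2.INTER_CUBIC))
E
```

```text
(no output)
```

View pics/lift.png

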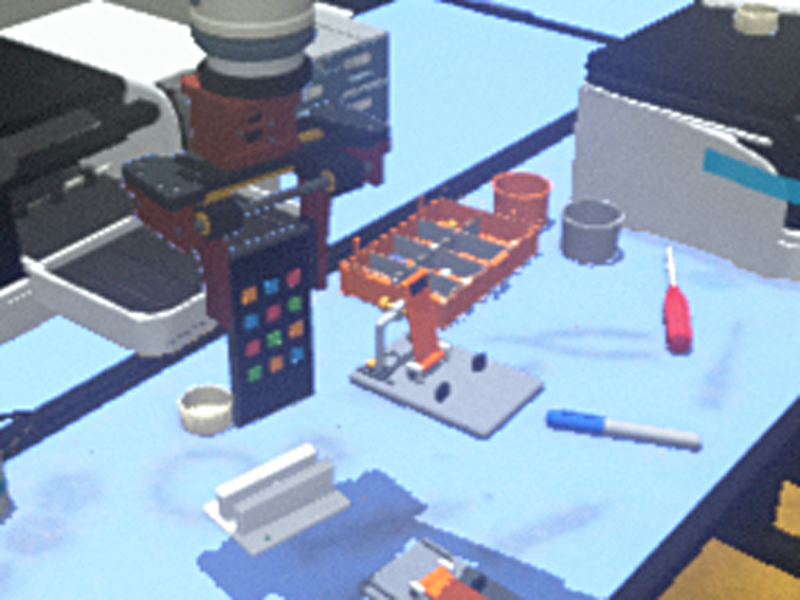

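Phone held upright, screen to the camera, lower edge at crop (275,410), clear of the dock. Carrying it to the stand.

send_rows --series '[[[0,-0.01,0.01],1,0.7],[[-0.001,-0.03,0.01],3,0.7],[[-0.002,-0.055,0.01],5,0.7],[[-0.003,-0.08,0.01],7,0.7],[[-0.004,-0.105,0.01],9,0.7],[[-0.004,-0.13,0.01],11,0.7],[[-0.004,-0.155,0.01],12,0.7],[[-0.004,-0.18,0.01],13,0.7],[[-0.004,-0.205,0],14,0.7],[[-0.004,-0.218,0],14.3,0.7],[[-0.004,-0.218,-0.005],14.3,0.7],[[-0.004,-0.218,-0.005],14.3,0.7]]'

```text
t: 12.8
position: [0.5511, -0.1065, 0.1863]
eef_rot: [-3.14, -0.081, 0.003]
ft_force: [-1.2, -0.5, -1.0]
finger_gap: 0.0716
grasp_force: 12.0
```

```bash
sed -i 's/v<90/v<140/' ph.py; python3 ph.py over .551 -.107 .17; python3 -c "
import cv2;print(cv2.imread('pics/over.png').shape)"
```

```text
[ 0.55130608 -0.10621187  0.1866947 ] [ 0.36333208  0.00802988 -0.99525713] 0.07225675591920899
233 screen centroid [546. -94. 131.] normal [-1.    -0.028 -0.002] yaw 1.5925510643231138 lean -0.1359149167650001 z range [100.0634501  165.19534938]
(600, 795, 3)
```

View pics/over.png

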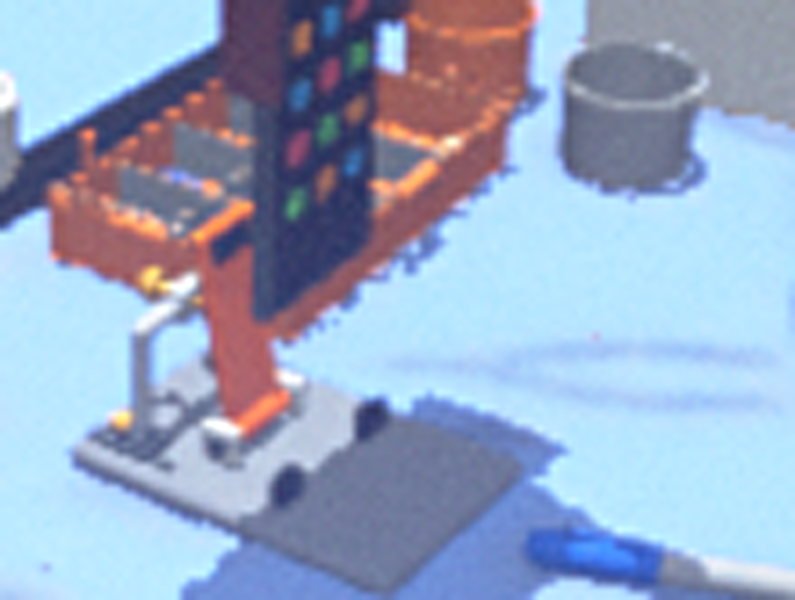

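Phone hangs square above the seat (crop (315,310) lower edge), behind the lugs at (285,485) and (372,420), with its screen plane at x = 546 mm as planned. Lowering.

send_rows --series '[[[0,0,-0.015],0,0.7],[[0,0,-0.03],0,0.7],[[0,0,-0.045],0,0.7],[[0,0,-0.055],0,0.7],[[0,0,-0.06],0,0.7],[[0,0,-0.065],0,0.7],[[0,0,-0.068],0,0.7],[[0,0,-0.07],0,0.7],[[0,0,-0.071],0,0.7],[[0,0,-0.072],0,0.7],[[0,0,-0.072],0,0.7]]'

```text
t: 13.95
position: [0.5517, -0.1071, 0.1153]
eef_rot: [3.14, 0.082, 0.0]
ft_force: [-0.7, 0.1, -0.8]
finger_gap: 0.0719
grasp_force: 12.0
```

send_rows --series '[[[0,0,-0.001],0,0.7],[[0,0,-0.002],0,0.7],[[0,0,-0.003],0,0.7],[[0,0,-0.004],0,0.7],[[0,0,-0.005],0,0.7],[[0,0,-0.006],0,0.7]]'

```text
t: 14.55
position: [0.5516, -0.107, 0.109]
eef_rot: [-3.14, -0.082, 0.0]
ft_force: [0.2, -0.4, -1.4]
finger_gap: 0.0721
grasp_force: 12.0
```

send_rows --series '[[[0,0,-0.0005],0,0.7],[[0,0,-0.001],0,0.7],[[0,0,-0.0015],0,0.7]]'

```text
t: 14.85
position: [0.5517, -0.1071, 0.1076]
eef_rot: [-3.141, -0.082, 0.0]
ft_force: [-0.6, 0.6, -0.5]
finger_gap: 0.0719
grasp_force: 12.0
```

send_rows --series '[[[0,0,-0.0005],0,0.7],[[0,0,-0.001],0,0.7],[[0,0,-0.001],0,0.7]]'

```text
t: 15.15
position: [0.5521, -0.1073, 0.1072]
eef_rot: [3.14, 0.082, 0.002]
ft_force: [-0.5, -0.5, 4.6]
finger_gap: 0.072
grasp_force: 12.0
```

send_rows --series '[[[0,0,0],0,0.7],[[0,0,0],0,0.7],[[0.002,0,-0.0003],0,0.7],[[0.004,0,-0.0003],0,0.7],[[0.006,0,-0.0003],0,0.7],[[0.008,0,-0.0003],0,0.7],[[0.01,0.0005,-0.0004],0,0.7],[[0.012,0.0006,-0.0005],0,0.7],[[0.012,0.0006,-0.0005],0,0.7]]' --squeeze 5

```text
t: 16.05
position: [0.5637, -0.1063, 0.1059]
eef_rot: [-3.14, -0.082, 0.0]
ft_force: [1.1, -0.8, 1.6]
finger_gap: 0.0719
grasp_force: 5.0
```

```bash
python3 ph.py t1 .56 -.107 .15
```

```text
[ 0.56368    -0.10629014  0.10593239] [ 0.25379781 -0.8870716   0.96605132] 0.07211585602682594
342 screen centroid [554. -97.  94.] normal [-0.995 -0.035  0.096] yaw 1.9876784288823737 lean 5.506875001184692 z range [ 37.01524368 146.60733581]
```

The lean is 5.5° as planned, so the pivot works. Continuing.

send_rows --series '[[[0.002,0.0001,-0.0003],0,0.7],[[0.004,0.0002,-0.0005],0,0.7],[[0.006,0.0003,-0.0007],0,0.7],[[0.008,0.0004,-0.001],0,0.7],[[0.01,0.0005,-0.0013],0,0.7],[[0.012,0.0006,-0.0016],0,0.7],[[0.014,0.0007,-0.002],0,0.7],[[0.016,0.0008,-0.0024],0,0.7],[[0.018,0.0009,-0.0028],0,0.7],[[0.02,0.001,-0.0033],0,0.7],[[0.022,0.0011,-0.0038],0,0.7],[[0.022,0.0011,-0.0038],0,0.7]]'

```text
t: 17.3
position: [0.586, -0.1053, 0.1023]
eef_rot: [-3.14, -0.082, -0.001]
ft_force: [-0.4, 1.2, 1.3]
finger_gap: 0.0716
grasp_force: 5.0
```

```bash
python3 ph.py t2 .575 -.107 .145
```

```text
[ 0.58597154 -0.10526313  0.10233776] [ 1.51941806 -0.0988825   0.50143984] 0.07192057574048741
396 screen centroid [568. -95.  92.] normal [-0.963 -0.032  0.268] yaw 1.8883857851488142 lean 15.566990095067728 z range [ 35.82207212 139.76941946]
```

send_rows --series '[[[0.001,0,-0.0003],0,0.7],[[0.002,0.0001,-0.0006],0,0.7],[[0.003,0.0001,-0.0009],0,0.7],[[0.004,0.0002,-0.0012],0,0.7],[[0.005,0.0003,-0.0016],0,0.7],[[0.006,0.0003,-0.002],0,0.7],[[0.006,0.0003,-0.002],0,0.7]]'

```text
t: 18.05
position: [0.592, -0.105, 0.1005]
eef_rot: [-3.14, -0.082, -0.001]
ft_force: [1.1, 1.5, 3.2]
finger_gap: 0.072
grasp_force: 5.0
```

```bash
python3 ph.py t3 .58 -.107 .14
```

```text
[ 0.59198719 -0.10501554  0.10045583] [1.13513077 0.37246522 1.72778711] 0.07154805869087895
373 screen centroid [571. -97.  87.] normal [-0.95  -0.031  0.311] yaw 1.8722660247490879 lean 18.125477435179896 z range [ 35.43088474 136.53229903]
```

send_rows --series '[[[0.001,0,-0.0003],0,0.7],[[0.002,0.0001,-0.0006],0,0.7],[[0.003,0.0001,-0.001],0,0.7],[[0.003,0.0001,-0.001],0,0.7]]'

```text
t: 18.5
position: [0.5949, -0.1049, 0.0994]
eef_rot: [-3.141, -0.082, -0.001]
ft_force: [1.6, 0.8, 3.2]
finger_gap: 0.0719
grasp_force: 5.0
```

send_rows --series '[[[0.001,0,-0.0003],0,0.7],[[0.002,0.0001,-0.0006],0,0.7],[[0.002,0.0001,-0.0006],0,0.7]]'

```text
t: 18.8
position: [0.5968, -0.1048, 0.0987]
eef_rot: [-3.141, -0.082, -0.0]
ft_force: [-0.3, 1.8, 2.4]
finger_gap: 0.072
grasp_force: 5.0
```

```bash
python3 ph.py t4 .585 -.107 .14
```

```text
[ 0.59670518 -0.10484021  0.09868765] [1.55353992 1.62607742 2.88556874] 0.07181836695902118
356 screen centroid [574. -97.  88.] normal [-0.935 -0.017  0.354] yaw 1.0430845497612617 lean 20.758715908396194 z range [ 34.43947495 135.70827535]
```

send_rows --series '[[[0.001,0,-0.0004],0,0.7],[[0.002,0.0001,-0.0008],0,0.7],[[0.002,0.0001,-0.0008],0,0.7]]'

```text
t: 19.15
position: [0.5981, -0.1048, 0.0978]
eef_rot: [3.14, 0.082, -0.002]
ft_force: [-1.9, -0.1, 4.1]
finger_gap: 0.0725
grasp_force: 5.0
```

send_rows --series '[[[0.001,0,-0.0002],0,0.7],[[0.001,0,-0.0002],0,0.7],[[0.001,0,-0.0002],0,0.7]]'

```text
t: 19.45
position: [0.5991, -0.1048, 0.0974]
eef_rot: [-3.14, -0.082, 0.002]
ft_force: [-3.3, -0.6, 2.5]
finger_gap: 0.0722
grasp_force: 5.0
```

send_rows --series '[[[0,0,0],0,0.85],[[0,0,0],0,0.9],[[0,0,0],0,1],[[0,0,0],0,1],[[0,0,0],0,1],[[0,0,0],0,1]]'

```text
t: 20.05
position: [0.5997, -0.1048, 0.0978]
eef_rot: [3.14, 0.082, 0.0]
ft_force: [-0.1, -0.3, -0.1]
finger_gap: 0.0878
grasp_force: 0.0
```

```bash
python3 ph.py t5 .585 -.107 .14
```

```text
[ 0.59969061 -0.10474247  0.09778011] [-1.47352847 -0.04168598 -0.78254943] 0.08787115361133814
388 screen centroid [575. -98.  89.] normal [-0.923 -0.028  0.383] yaw 1.7249886015044082 lean 22.54743924695115 z range [ 33.4552338  135.94920589]
```

View pics/t5.png

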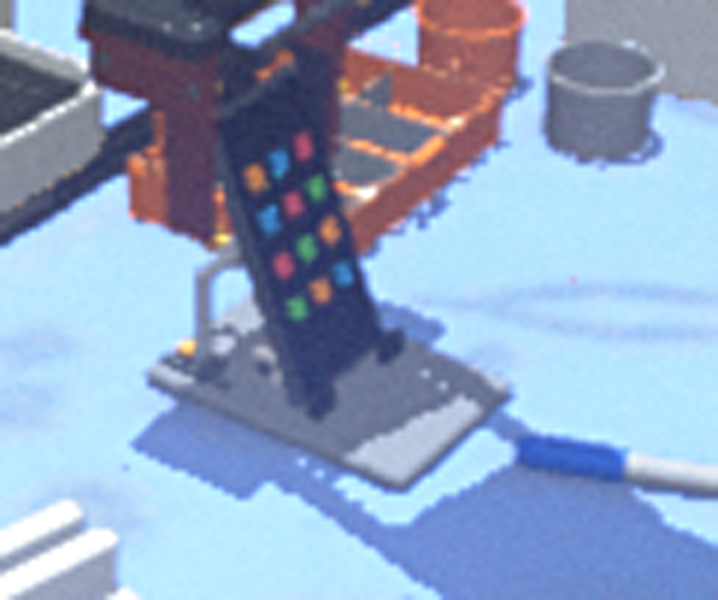

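The phone leans at 22.5° behind both lugs (crop (318,395) and (390,345)), released, with the fingers clear either side. Withdrawing straight up.

send_rows --series '[[[0,0,0.005],0,1],[[0,0,0.015],0,1],[[0,0,0.03],0,1],[[0,0,0.045],0,1],[[0,0,0.065],0,1],[[0,0,0.09],0,1],[[0,0,0.12],0,1],[[0,0,0.15],0,1],[[0,0,0.18],0,1],[[0,0,0.2],0,1],[[0,0,0.2],0,1],[[0,0,0.2],0,1]]'

```text
t: 21.3
position: [0.5995, -0.1047, 0.2984]
eef_rot: [3.14, 0.082, 0.002]
ft_force: [-0.3, -0.1, -0.0]
finger_gap: 0.0879
grasp_force: 0.0
```

```bash
python3 ph.py t6 .585 -.107 .16; python3 - <<'E'
from m import *
b=get_image("top");a=get_image("scene")
cv2.imwrite("pics/final.png",np.hstack([cv2.resize(a["pixels"][150:270,200:320],(400,400)),cv2.resize(b["pixels"][140:240,230:330],(400,400))])[:,:,::-1])
E
```

```text
[ 0.59902579 -0.10462161  0.29729746] [-0.22553843 -0.09088409 -0.38108769] 0.08786158107334895
409 screen centroid [576. -96.  94.] normal [-0.925 -0.032  0.379] yaw 1.9920519071428968 lean 22.30202439575868 z range [ 33.99165436 147.67978966]
```

View pics/final.png

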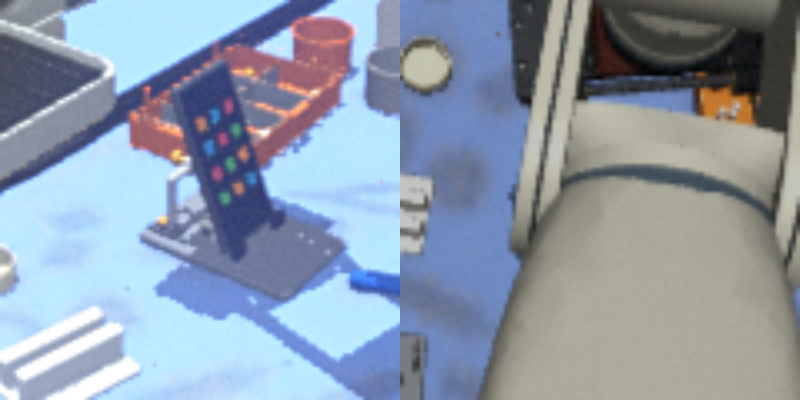

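The phone rests on the stand at (215,160), leaning 22° and square behind both lugs, and the gripper is well clear. Handing in.

```bash
python3 -c "
from rig import *
print(job_done())"
```

```text
the job is handed in; nothing more can be done
None
```

The job is handed in, with no verdict returned: I pressed the leg against the stop at about 10 N for over a second, and the phone now rests on the stand behind both lugs, screen to the lip side, leaning back about 22° and released.

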